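# Load the drug-flush-drug dispenser

### The arm

A 7-joint arm with a two-finger parallel gripper is mounted at the origin on the work surface; the furniture and walls round the work are solid. World frame = base frame: x ahead of the robot, y to its left, z up, the work surface at z = 0. Lengths are in m, angles in rad, forces in N, time in s.
With the tool pointing down it reaches from about 0.425 to 0.925 m from the base axis. Payload 6.8 kg.
Tool frame: the origin (TCP) lies at the very end of the fingers, on their centre line; the grasp point (between the pads) lies 19 mm behind it (bot.grasp_offset is the distance from the TCP to the grasp point, in m); z points along the fingers, y is the direction in which the jaws open and shut (so a half turn about z gives the same grasp; the last joint's range is limited). The gripper opens to 85 mm and grips with 20 to 120 N. Pads are 22 mm wide; open, the fingers measure 114 mm over their backs; the gripper's body (76 mm by 85 mm) begins 54 mm behind the grasp point. The pads swing forward as they close: fully open they stand 13 mm farther back than shut.
Start: joints at [-0.108, 0.477, 0.022, 1.555, -0.011, 1.109, -0.083], TCP at [0.675, 0, 0.231] pointing down, gripper open.
Joint ranges: [-2.96, 2.96], [-0.34, 2.1], [-1.41, 1.46], [0.24, 2.44], [-1.37, 4.51], [0.17, 1.92], [-2.96, 2.96]. Speed limits (rad/s): [2.39, 2.39, 3.14, 3.14, 3.14, 3.14, 3.14].

### API

Orientations are given as a unit quaternion [w, x, y, z].
In Python, from station import monitor, cams, bot, finder gives the robot as it stands.
- The arm moves only by the tool jog_arm, never from a script. Its argument "plan" is a list of rows, each an object of numbers: "x", "y", "z": the shift along the tool's x, y, z as a fraction of full scale; "wx", "wy", "wz": the turn, a rotation vector about the tool's x, y, z as a fraction of full scale. A call has 1 to 12 rows; each row is the pose to reach, as a shift and turn from the pose measured when the call began, along the tool's axes at that moment, turning the shorter way round; what a row does not reach only later rows make up. Full scale, the value 1, is 20 cm for a shift and 180 degrees for a turn. A row lasts 1/12 s, in which the tool goes at most 41.7 mm and 7.16 degrees, less where a joint would pass 70% of its speed; a pose out of reach is approached as far as the arm can. A call with a number of a shift or a turn outside -1 to 1 is refused whole. A call with a gripper value outside its range is refused whole. "hand" is the opening, from -1 (shut) to 1 (fully open), set as the call begins (left out, the last holds). The fingers move at their own pace and stop on an object; "grip_force" is the grip in N (left out, the last holds). Time passes only in rows, so rows that repeat a pose let the fingers close. It gives the time, the measured TCP pose, the force and the opening at its end, in the units of the state.
- monitor.get_obs(): the state, without advancing time (a new reading comes with each control period).
- cams.read_camera(name): name is "scene" or "side" or "wrist"; returns the picture (420x560x3 uint8, red, green, blue); there is no depth.
- cams.get_calibration(name): a dict with "fx", "fy", "cx", "cy" (pixels), "extrinsics" (4x4, takes a point from world to camera coordinates). Camera axes: x right, y down, z forward; pixel columns grow to the right and rows downward; lengths in m; the calibration is good to about 2 mm. The wrist camera is an equidistant fisheye: a pixel r from the principal point sees the ray r / f radians off the axis. A picture is of the moment at which its call begins: read the wrist's pose just before it. get_calibration takes no time and is no camera call; for the wrist camera it gives the pose at the moment of the call.
- bot.hand_in(): hands the job in, once; it reports no verdict.
Trained networks look in the newest picture that a camera, given by its name, has taken for a name from the list of things; names that differ only in an ending like _2 or _b are one class to them, and where a whole thing is asked for, a point or a joint stands for the part that bears it (a point fixed in the world has none). Each returns a list of dicts, best first, with "confidence" (0 to 1); they miss things now and then, are a little off and sometimes report something else, mostly with a low value. They report only what shows in the picture. A call takes as long as a camera call.
- finder.find_in(camera, target): "bbox" ([left, top, width, height] in pixels, round what is visible of it).
- finder.place_of(camera, target): "location" ([column, row] in pixels: a listed point, or the origin of a listed thing).
The state is a dict: "t": time; "q": joint angles; "joint_vel": joint speeds; "joint_torque": joint torques, N m; "eef_pos": TCP position; "tool_rot": TCP orientation; "contact_force": force on the tool from outside, world axes, zero at the start; "torque": the same for the moment, N m; "gripper_width": opening from 0.0 (shut) to 1.0 (fully open).
Only numpy, scipy, OpenCV 4.12 (cv2) and the standard library are available. Lean on these libraries where they do the work, as an engineer would, in place of code of your own. Each camera call takes 0.05 s, during which the arm holds its last target. There are 200 camera calls.

### The job

Load the two short vials and the longer saline ampoule that lie on the desk into the sloping gravity-feed dispenser so that they come out as drug, flush, drug: a vial lowest against the end stop, then the ampoule, then the other vial. Load them one by one from the high end, each lying across the channel so that it rolls down against the one before. Leave the cup of tubes, the syringe and the pen where they are.

Things in the scene. Friction and masses are not known exactly. Their poses are not given: they have to be found in the camera images.
- feeder: Fixed stand of the gravity-feed dispenser: aluminium base plate 200 x 80 mm on rubber feet, carrying the sloping white channel. Origin: centre of its underside on the desk. Own x points level along the channel towards its high, loading end; y across it; z up.
- channel: The dispenser's sloping white channel, fixed to the stand. Origin: mid-width, on the floor surface at the inner face of the end stop (low outlet end), 24 mm above the desk. Own x runs up the slope (24 degrees), y across, z square to the floor. Floor x = 0 to 194 mm; stop 16 mm high; walls to x = 95 mm: 26 mm high, 70 mm apart inside. Queue axes settle at x = 9, 28, 46 mm.
- load_point (a point): Point on the channel floor, mid-width, 135 mm up the slope from the stop; axes as channel. Middle of the loading part, open above from x = 80 mm to the open high end at 194 mm; walls here 20 mm high, flaring to 86 mm apart inside at 190 mm. A thing let go here lying across (long axis along y) rolls down by itself.
- wires (a point): Middle of the steel guard wires over the low part of the channel (x = 22 to 74 mm from the stop), 26 mm above the floor; axes as channel. Wires 3.6 mm thick: two along x at y = +/-10 mm, two across at the ends on the wall tops. Things roll under them with 6 mm to spare; they stop loading or hands from above.
- vial_a: One of two identical injection vials (glass, white-capped), lying on its side on the desk at the start: it handles as a cylinder 18.4 mm in diameter, 33 mm long (the narrower cap shows 3 mm beyond). 13 to 22 g. Origin: centre of the base end, on the long axis; its own z runs along the long axis from the base to the other end, so z is level while it lies. It rolls little on the level desk, and rolls down the channel when let go there.
- vial_a_mid (a point): Middle of vial_a on its long axis (16.5 mm from the base end), the point to grasp across, 9.2 mm above what it lies on; axes as vial_a.
- vial_b: One of two identical injection vials (glass, white-capped), lying on its side on the desk at the start: it handles as a cylinder 18.4 mm in diameter, 33 mm long (the narrower cap shows 3 mm beyond). 13 to 22 g. Origin: centre of the base end, on the long axis; its own z runs along the long axis from the base to the other end, so z is level while it lies. It rolls little on the level desk, and rolls down the channel when let go there.
- vial_b_mid (a point): Middle of vial_b on its long axis (16.5 mm from the base end), the point to grasp across, 9.2 mm above what it lies on; axes as vial_b.
- ampoule: The saline ampoule (clear-white plastic with a small twist tab), lying on its side on the desk at the start: it handles as a cylinder 18.4 mm in diameter, 61 mm long. 13 to 22 g. Origin: centre of the base end, on the long axis; its own z runs along the long axis from the base to the other end, so z is level while it lies. It rolls little on the level desk, and rolls down the channel when let go there.
- ampoule_mid (a point): Middle of ampoule on its long axis (30.5 mm from the base end), the point to grasp across, 9.2 mm above what it lies on; axes as ampoule.
- sample_cup: Bystander: clear cup of capped tubes, 49 mm across, 66 mm tall, loose; origin centre of underside.
- syringe: Bystander: used syringe, 22 x 85 x 12 mm, lying loose; origin centre of underside, long axis y.
- pen: Bystander: black pen, 12 x 145 x 9 mm, lying loose; origin centre of underside, long axis y.

How it is judged:
On the way, in this order (a step that is already met when the one before it is completed fails the run):
1. a vial rests in the first place from the end stop (((x of vial_a_mid in the frame of channel between 0.0022 and 0.0162 m and y of vial_a_mid in the frame of channel between -0.035 and 0.035 m and z of vial_a_mid in the frame of channel between 0.004 and 0.015 m and angle between the z axis of vial_a and the y axis of channel, either way round below 0.35 rad and linear speed of vial_a below 0.03 m/s) or (x of vial_b_mid in the frame of channel between 0.0022 and 0.0162 m and y of vial_b_mid in the frame of channel between -0.035 and 0.035 m and z of vial_b_mid in the frame of channel between 0.004 and 0.015 m and angle between the z axis of vial_b and the y axis of channel, either way round below 0.35 rad and linear speed of vial_b below 0.03 m/s))), for 0.2 s.
2. the ampoule rests in the second place from the end stop ((x of ampoule_mid in the frame of channel between 0.0206 and 0.0346 m and y of ampoule_mid in the frame of channel between -0.035 and 0.035 m and z of ampoule_mid in the frame of channel between 0.004 and 0.015 m and angle between the z axis of ampoule and the y axis of channel, either way round below 0.35 rad and linear speed of ampoule below 0.03 m/s)), for 0.2 s.
3. a vial rests in the third place from the end stop (((x of vial_a_mid in the frame of channel between 0.039 and 0.053 m and y of vial_a_mid in the frame of channel between -0.035 and 0.035 m and z of vial_a_mid in the frame of channel between 0.004 and 0.015 m and angle between the z axis of vial_a and the y axis of channel, either way round below 0.35 rad and linear speed of vial_a below 0.03 m/s) or (x of vial_b_mid in the frame of channel between 0.039 and 0.053 m and y of vial_b_mid in the frame of channel between -0.035 and 0.035 m and z of vial_b_mid in the frame of channel between 0.004 and 0.015 m and angle between the z axis of vial_b and the y axis of channel, either way round below 0.35 rad and linear speed of vial_b below 0.03 m/s))), for 0.2 s.
At the end, for the whole second after the job is handed in: Up from the end stop the channel holds vial, ampoule, vial, each on the floor lying across (within 20 degrees), its middle within 7 mm of 9, 28 and 46 mm up the slope from the stop, at rest. Either vial may be first (((x of vial_a_mid in the frame of channel between 0.0022 and 0.0162 m and y of vial_a_mid in the frame of channel between -0.035 and 0.035 m and z of vial_a_mid in the frame of channel between 0.004 and 0.015 m and angle between the z axis of vial_a and the y axis of channel, either way round below 0.35 rad and linear speed of vial_a below 0.03 m/s) or (x of vial_b_mid in the frame of channel between 0.0022 and 0.0162 m and y of vial_b_mid in the frame of channel between -0.035 and 0.035 m and z of vial_b_mid in the frame of channel between 0.004 and 0.015 m and angle between the z axis of vial_b and the y axis of channel, either way round below 0.35 rad and linear speed of vial_b below 0.03 m/s)) and (x of ampoule_mid in the frame of channel between 0.0206 and 0.0346 m and y of ampoule_mid in the frame of channel between -0.035 and 0.035 m and z of ampoule_mid in the frame of channel between 0.004 and 0.015 m and angle between the z axis of ampoule and the y axis of channel, either way round below 0.35 rad and linear speed of ampoule below 0.03 m/s) and ((x of vial_a_mid in the frame of channel between 0.039 and 0.053 m and y of vial_a_mid in the frame of channel between -0.035 and 0.035 m and z of vial_a_mid in the frame of channel between 0.004 and 0.015 m and angle between the z axis of vial_a and the y axis of channel, either way round below 0.35 rad and linear speed of vial_a below 0.03 m/s) or (x of vial_b_mid in the frame of channel between 0.039 and 0.053 m and y of vial_b_mid in the frame of channel between -0.035 and 0.035 m and z of vial_b_mid in the frame of channel between 0.004 and 0.015 m and angle between the z axis of vial_b and the y axis of channel, either way round below 0.35 rad and linear speed of vial_b below 0.03 m/s))); the robot touches nothing.
It fails at once if a bystander (cup, syringe, pen) is moved more than 30 mm (distance of any of sample_cup, syringe, pen from where it was at the start of the episode above 0.03 m).
It also fails if it takes over 64 s, if anything falls off the work surface, if the arm or the gripper's body presses on something with over 40 N, if the wrist force passes 120 N, or if a joint passes its speed limit or range.

## Working session

There is one attempt and no reset: what is moved stays moved. The work goes in short steps, Python scripts to look and compute and a tool call to move; the robot and the scene stay as the last step left them, time stands still between calls to the robot, and variables do not carry over. Pictures are saved under pics/ and viewed, about 8 in all and at most 12, crops included, and the job is handed in when it is done.

Besides the shell and the picture viewer there is one more tool, called after "Call:" as a command line: name --argument value ..., lists and objects as JSON in quotes. jog_arm: Moves the arm, as the interface text tells. Shift numbers are shares of 20 cm and turn numbers shares of 180 degrees, none past 1 either way. Its arguments: {"type":"object","properties":{"plan":{"type":"array","items":{"type":"object","properties":{"x":{"type":"number","minimum":-1,"maximum":1},"y":{"type":"number","minimum":-1,"maximum":1},"z":{"type":"number","minimum":-1,"maximum":1},"wx":{"type":"number","minimum":-1,"maximum":1},"wy":{"type":"number","minimum":-1,"maximum":1},"wz":{"type":"number","minimum":-1,"maximum":1}}}},"hand":{"type":"number"},"grip_force":{"type":"number"}},"required":["plan"]}

```bash
mkdir -p pics; ls
cat > h.py <<'E'
import numpy as np, cv2
from scipy.spatial.transform import Rotation as R
from station import monitor, cams, bot, finder
def ray(n,px,c=None):
    c=c or cams.get_calibration(n); E=np.array(c["extrinsics"])
    u=(px[0]-c["cx"])/c["fx"]; v=(px[1]-c["cy"])/c["fy"]
    if n=="wrist":
        r=np.hypot(u,v); d=np.array([u/r*np.sin(r),v/r*np.sin(r),np.cos(r)]) if r>1e-9 else np.array([0,0,1.])
    else: d=np.array([u,v,1.])
    return -E[:3,:3].T@E[:3,3], E[:3,:3].T@d
def at_z(n,px,z,c=None):
    o,d=ray(n,px,c); return o+d*(z-o[2])/d[2]
def proj(n,p,c=None):
    c=c or cams.get_calibration(n); E=np.array(c["extrinsics"]); q=E[:3,:3]@p+E[:3,3]
    if n=="wrist":
        th=np.arctan2(np.hypot(q[0],q[1]),q[2]); s=th/np.hypot(q[0],q[1]); return np.array([c["cx"]+c["fx"]*q[0]*s,c["cy"]+c["fy"]*q[1]*s])
    return np.array([c["cx"]+c["fx"]*q[0]/q[2],c["cy"]+c["fy"]*q[1]/q[2]])
def snap(n,f=None):
    im=cams.read_camera(n)
    if f: cv2.imwrite("pics/"+f,im[:,:,::-1])
    return im
E
python3 - <<'E'
from h import *
np.set_printoptions(precision=3,suppress=True)
o=monitor.get_obs(); print(o["t"],o["eef_pos"],o["tool_rot"])
Z=dict(vial_a=.0092,vial_a_mid=.0092,ampoule=.0092,ampoule_mid=.0092,feeder=0,channel=.024,load_point=.024+.135*np.sin(np.radians(24)),sample_cup=0,syringe=0,pen=0,wires=.024+.048*np.sin(.419)+.026*np.cos(.419))
for n in ["scene","side","wrist"]:
    snap(n,n+"0.png")
    for t in Z:
        for d in finder.place_of(n,t)[:3]:
            print(n,t,round(d["confidence"],2),np.round(d["location"]),at_z(n,d["location"],Z[t]))
print(monitor.get_obs()["t"])
E
```

```text
pics
0.0 [ 0.674 -0.     0.23 ] [-0.001  0.707  0.707 -0.001]
scene vial_a 0.67 [378. 295.] [ 0.381 -0.337  0.009]
scene vial_a 0.67 [333. 275.] [ 0.343 -0.228  0.009]
scene vial_a 0.46 [369. 297.] [ 0.362 -0.329  0.009]
scene vial_a_mid 0.65 [294. 207.] [0.454 0.057 0.009]
scene ampoule 0.73 [210. 189.] [0.299 0.307 0.009]
scene ampoule 0.58 [334. 252.] [ 0.405 -0.167  0.009]
scene feeder 0.58 [231. 182.] [0.383 0.315 0.   ]
scene channel 0.73 [210. 189.] [0.287 0.285 0.024]
scene load_point 0.82 [238. 158.] [0.419 0.319 0.079]
scene sample_cup 0.71 [333. 276.] [ 0.35  -0.224  0.   ]
scene syringe 0.38 [302. 230.] [ 0.405 -0.038  0.   ]
scene pen 0.54 [332. 299.] [ 0.295 -0.277  0.   ]
scene wires 0.86 [220. 174.] [0.325 0.279 0.067]
side vial_a 0.63 [368. 340.] [ 0.388 -0.328  0.009]
side vial_a 0.46 [295. 214.] [0.431 0.06  0.009]
side vial_a 0.37 [302. 214.] [0.447 0.055 0.009]
side vial_a_mid 0.63 [304. 213.] [0.455 0.058 0.009]
side ampoule 0.56 [329. 266.] [ 0.417 -0.136  0.009]
side ampoule_mid 0.58 [335. 261.] [ 0.438 -0.129  0.009]
side feeder 0.56 [244. 172.] [0.393 0.326 0.   ]
side channel 0.75 [210. 175.] [0.289 0.301 0.024]
side channel 0.31 [254. 147.] [0.46  0.419 0.024]
side load_point 0.98 [251. 146.] [0.418 0.324 0.079]
side sample_cup 0.6 [324. 307.] [ 0.359 -0.226  0.   ]
side syringe 0.43 [303. 240.] [ 0.41 -0.03  0.  ]
side pen 0.81 [307. 339.] [ 0.297 -0.278  0.   ]
side wires 0.9 [224. 158.] [0.331 0.301 0.067]
side wires 0.2 [211. 176.] [0.272 0.22  0.067]
wrist vial_a 0.79 [ 86. 133.] [0.432 0.058 0.009]
wrist vial_a_mid 0.63 [ 94. 144.] [0.443 0.044 0.009]
wrist ampoule 0.72 [101. 276.] [ 0.415 -0.146  0.009]
wrist ampoule_mid 0.62 [113. 266.] [ 0.441 -0.127  0.009]
wrist sample_cup 0.79 [ 83. 310.] [ 0.351 -0.222  0.   ]
wrist syringe 0.78 [ 86. 203.] [ 0.41  -0.037  0.   ]
1.8
```

Run:
```python
import cv2
a=cv2.imread("pics/scene0.png");b=cv2.imread("pics/side0.png")
x=cv2.resize(a[130:330,180:420],None,fx=3.3,fy=3,interpolation=cv2.INTER_CUBIC);cv2.imwrite("pics/sc.png",x)
w=cv2.imread("pics/wrist0.png");cv2.imwrite("pics/w2.png",w)
```

```text
(no output)
```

View pics/sc.png

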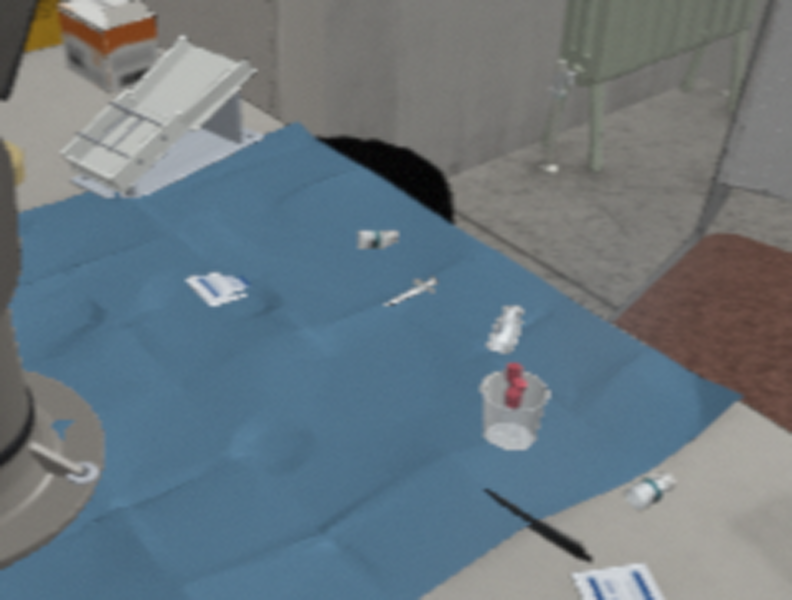

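View pics/wrist0.png

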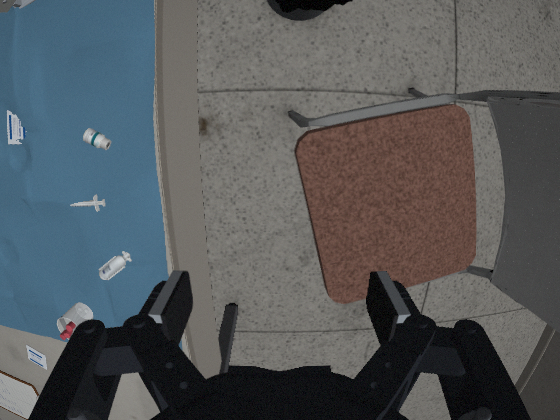

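The vials are at wrist pixels (97,139) and, from the scene camera, beside the pen. The ampoule is at wrist pixel (115,265), close to the cup. The feeder is at about (0.39, 0.32). I'll start with vial_a.

```bash
cat >> h.py <<'E'
CH=None
def rot(jaw,tilt=0):
    """tool down, jaws along heading jaw (deg); tilt raises the jaw(+y) axis by tilt deg"""
    a=np.radians(jaw); t=np.radians(tilt)
    y=np.array([np.cos(a)*np.cos(t),np.sin(a)*np.cos(t),np.sin(t)])
    z=np.array([np.cos(a)*np.sin(t),np.sin(a)*np.sin(t),-np.cos(t)])
    return np.c_[np.cross(y,z),y,z]
def cur():
    o=monitor.get_obs(); q=np.array(o["tool_rot"]); return np.array(o["eef_pos"]),R.from_quat(q[[1,2,3,0]]).as_matrix()
def go(*ts):
    p,M=cur(); pp,MM=p,M
    for pos,jaw,tilt in ts:
        T=rot(jaw,tilt); s=M.T@(np.array(pos)-p)/.2; w=R.from_matrix(M.T@T).as_rotvec()/np.pi
        n=max(np.linalg.norm(np.array(pos)-pp)/.0417,np.degrees(R.from_matrix(MM.T@T).magnitude())/7.16); pp,MM=np.array(pos),T
        print(pos,jaw,tilt,"xyz",np.round(s,3),"w",np.round(w,3),"rows>=%.1f"%n)
E
python3 - <<'E'
from h import *
go(([.49,.02,.2],63,0))
E
```

```text
[0.49, 0.02, 0.2] 63 0 xyz [ 0.1   -0.925  0.156] w [ 0.    0.   -0.35] rows>=8.8
```

Call:
jog_arm --plan '[{"x": 0.1, "y": -0.925, "z": 0.156, "wz": -0.35}, {"x": 0.1, "y": -0.925, "z": 0.156, "wz": -0.35}, {"x": 0.1, "y": -0.925, "z": 0.156, "wz": -0.35}, {"x": 0.1, "y": -0.925, "z": 0.156, "wz": -0.35}, {"x": 0.1, "y": -0.925, "z": 0.156, "wz": -0.35}, {"x": 0.1, "y": -0.925, "z": 0.156, "wz": -0.35}, {"x": 0.1, "y": -0.925, "z": 0.156, "wz": -0.35}, {"x": 0.1, "y": -0.925, "z": 0.156, "wz": -0.35}, {"x": 0.1, "y": -0.925, "z": 0.156, "wz": -0.35}, {"x": 0.1, "y": -0.925, "z": 0.156, "wz": -0.35}, {"x": 0.1, "y": -0.925, "z": 0.156, "wz": -0.35}]'

```text
invalid input at $.plan[0]: expected keys x, y, z, wx, wy, wz
```

Run:
```python
from h import *
np.set_printoptions(precision=4,suppress=True)
print(monitor.get_obs()["t"],*cur())
snap("wrist","w_b.png")
for t in ["vial_a","vial_a_mid","ampoule","ampoule_mid","vial_b"]:
    for d in finder.place_of("wrist",t)[:3]: print(t,round(d["confidence"],2),np.round(d["location"]),at_z("wrist",d["location"],.0092))
for t in ["channel","load_point","wires","feeder"]:
    z=dict(channel=.024,load_point=.0789,wires=.0673,feeder=0)[t]
    for d in finder.place_of("wrist",t)[:2]: print(t,round(d["confidence"],2),np.round(d["location"]),at_z("wrist",d["location"],z))
print(proj("wrist",np.array([.444,.05,.0092])))
```

```text
1.8 [0.675  0.     0.2313] [[ 0.  1.  0.]
 [ 1. -0.  0.]
 [ 0.  0. -1.]]
vial_a 0.62 [ 85. 134.] [0.4301 0.0577 0.0092]
vial_a_mid 0.7 [ 95. 142.] [0.4446 0.0463 0.0092]
ampoule 0.79 [100. 274.] [ 0.415  -0.143   0.0092]
ampoule_mid 0.79 [115. 269.] [ 0.443  -0.1315  0.0092]
vial_b 0.62 [ 85. 134.] [0.4301 0.0577 0.0092]
wires 0.72 [ 97. 141.] [0.484  0.0538 0.0673]
[ 94.1359 139.2404]
```

View pics/w_b.png

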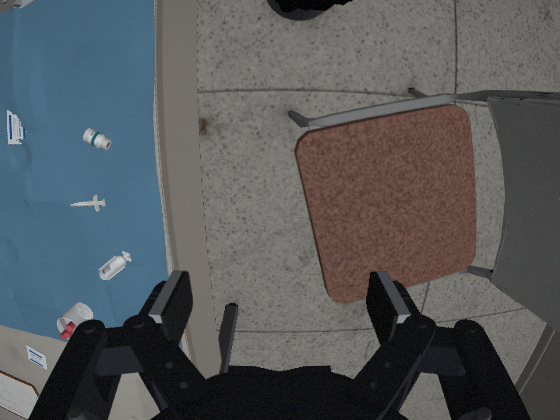

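All six keys are required, so the call was refused and nothing moved. The picture is the same as before.

Call:
jog_arm --plan '[{"x": 0.1, "y": -0.925, "z": 0.156, "wx": 0, "wy": 0, "wz": -0.35}, {"x": 0.1, "y": -0.925, "z": 0.156, "wx": 0, "wy": 0, "wz": -0.35}, {"x": 0.1, "y": -0.925, "z": 0.156, "wx": 0, "wy": 0, "wz": -0.35}, {"x": 0.1, "y": -0.925, "z": 0.156, "wx": 0, "wy": 0, "wz": -0.35}, {"x": 0.1, "y": -0.925, "z": 0.156, "wx": 0, "wy": 0, "wz": -0.35}, {"x": 0.1, "y": -0.925, "z": 0.156, "wx": 0, "wy": 0, "wz": -0.35}, {"x": 0.1, "y": -0.925, "z": 0.156, "wx": 0, "wy": 0, "wz": -0.35}, {"x": 0.1, "y": -0.925, "z": 0.156, "wx": 0, "wy": 0, "wz": -0.35}, {"x": 0.1, "y": -0.925, "z": 0.156, "wx": 0, "wy": 0, "wz": -0.35}, {"x": 0.1, "y": -0.925, "z": 0.156, "wx": 0, "wy": 0, "wz": -0.35}, {"x": 0.1, "y": -0.925, "z": 0.156, "wx": 0, "wy": 0, "wz": -0.35}]'

```text
t: 3.22
eef_pos: [0.4901, 0.0199, 0.2002]
tool_rot: [0.0, 0.235, 0.972, 0.0]
contact_force: [-0.0, 0.3, 0.1]
gripper_width: 1.002
```

```bash
cat > look.py <<'E'
from h import *
import sys
np.set_printoptions(precision=4,suppress=True)
p,M=cur(); print(monitor.get_obs()["t"],p,"jaw",np.degrees(np.arctan2(M[1,1],M[0,1])),"z",M[:,2])
c=cams.get_calibration("wrist"); snap("wrist",sys.argv[1])
Z=dict(channel=.024,load_point=.0789,wires=.0673,feeder=0)
for t in sys.argv[2:]:
    for d in finder.place_of("wrist",t)[:2]: print(t,round(d["confidence"],2),np.round(d["location"]),at_z("wrist",d["location"],Z.get(t,.0092),c))
E
python3 look.py w1.png vial_a vial_a_mid ampoule ampoule_mid
```

```text
3.2167 [0.4901 0.0199 0.2002] jaw 62.805471075219145 z [ 0.0004  0.0001 -1.    ]
vial_a 0.81 [284. 116.] [0.4317 0.0559 0.0092]
vial_a 0.74 [ 21. 220.] [ 0.3673 -0.3253  0.0092]
ampoule 0.8 [126. 194.] [ 0.4209 -0.1436  0.0092]
ampoule_mid 0.92 [148. 204.] [ 0.4445 -0.1244  0.0092]
```

View pics/w1.png

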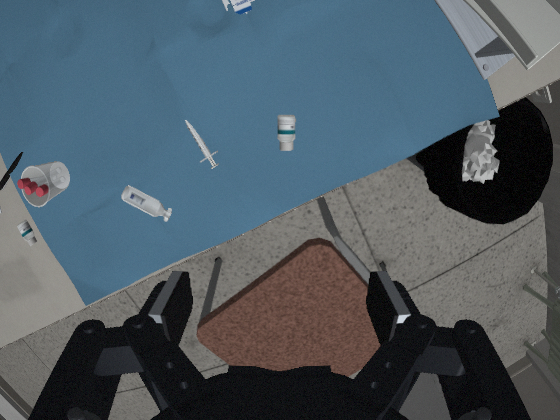

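Vial_a runs from pixel (285,114) at the base to (288,152) at the cap, so it is nearly square to the jaws. The ampoule runs from (124,190) to (164,211), and vial_b from (22,223) to (33,242).

Run:
```python
from h import *
np.set_printoptions(precision=4,suppress=True)
for n,b,e in [("va",(285.5,114),(288,152)),("am",(124,190),(163,211)),("vb",(22,223),(33,241))]:
    B,E=at_z("wrist",b,.0092),at_z("wrist",e,.0092); d=E-B; print(n,B,E,np.linalg.norm(d),np.degrees(np.arctan2(d[1],d[0])))
    if n=="va": m=B+d/np.linalg.norm(d)*.0165; 
print(m); go(([m[0],m[1],.06],66,0),([m[0],m[1],.004],66,0))
```

```text
va [0.4303 0.0579 0.0092] [0.4666 0.0424 0.0092] 0.03945489234318885 -23.093473552974203
am [ 0.4162 -0.1425  0.0092] [ 0.4602 -0.1126  0.0092] 0.05318337065156123 34.22127632483925
vb [ 0.3714 -0.3273  0.0092] [ 0.402  -0.3272  0.0092] 0.030586817638734866 0.33265080432387206
[0.4455 0.0514 0.0092]
[np.float64(0.44552093269773535), np.float64(0.05141751026522075), 0.06] 66 0 xyz [0.27  0.039 0.7  ] w [-0.     0.    -0.017] rows>=3.6
[np.float64(0.44552093269773535), np.float64(0.05141751026522075), 0.004] 66 0 xyz [0.27  0.039 0.98 ] w [-0.     0.    -0.017] rows>=1.3
```

Call:
jog_arm --plan '[{"x": 0.27, "y": 0.039, "z": 0.6, "wx": 0, "wy": 0, "wz": -0.017}, {"x": 0.27, "y": 0.039, "z": 0.6, "wx": 0, "wy": 0, "wz": -0.017}, {"x": 0.27, "y": 0.039, "z": 0.6, "wx": 0, "wy": 0, "wz": -0.017}, {"x": 0.27, "y": 0.039, "z": 0.6, "wx": 0, "wy": 0, "wz": -0.017}, {"x": 0.27, "y": 0.039, "z": 0.85, "wx": 0, "wy": 0, "wz": -0.017}, {"x": 0.27, "y": 0.039, "z": 0.97, "wx": 0, "wy": 0, "wz": -0.017}, {"x": 0.27, "y": 0.039, "z": 0.98, "wx": 0, "wy": 0, "wz": -0.017}, {"x": 0.27, "y": 0.039, "z": 0.98, "wx": 0, "wy": 0, "wz": -0.017}]'

```text
t: 4.13
eef_pos: [0.4451, 0.0512, 0.0037]
tool_rot: [-0.001, 0.208, 0.978, -0.001]
contact_force: [0.4, 0.1, 0.1]
gripper_width: 0.997
```

Call:
jog_arm --plan '[{"x": 0, "y": 0, "z": 0, "wx": 0, "wy": 0, "wz": 0}, {"x": 0, "y": 0, "z": 0, "wx": 0, "wy": 0, "wz": 0}, {"x": 0, "y": 0, "z": 0, "wx": 0, "wy": 0, "wz": 0}, {"x": 0, "y": 0, "z": 0, "wx": 0, "wy": 0, "wz": 0}, {"x": 0, "y": 0, "z": 0, "wx": 0, "wy": 0, "wz": 0}, {"x": 0, "y": 0, "z": 0, "wx": 0, "wy": 0, "wz": 0}, {"x": 0, "y": 0, "z": 0, "wx": 0, "wy": 0, "wz": 0}, {"x": 0, "y": 0, "z": 0, "wx": 0, "wy": 0, "wz": 0}]' --hand -1 --grip_force 25

```text
t: 4.8
eef_pos: [0.4457, 0.0513, 0.0045]
tool_rot: [-0.001, 0.208, 0.978, -0.001]
contact_force: [-1.2, -0.8, 9.5]
gripper_width: 0.2
```

Gripped: opening 0.2, about 17 mm. Lifting and going to view the feeder.

Run:
```python
from h import *
go(([.44,.06,.15],60,0),([.43,.17,.2],10,0))
```

```text
[0.44, 0.06, 0.15] 60 0 xyz [ 0.045  0.027 -0.728] w [-0.001 -0.     0.033] rows>=3.5
[0.43, 0.17, 0.2] 10 0 xyz [ 0.315  0.509 -0.978] w [-0.001 -0.     0.311] rows>=7.0
```

Call:
jog_arm --plan '[{"x": 0.045, "y": 0.027, "z": -0.7, "wx": 0, "wy": 0, "wz": 0.033}, {"x": 0.045, "y": 0.027, "z": -0.7, "wx": 0, "wy": 0, "wz": 0.033}, {"x": 0.045, "y": 0.027, "z": -0.7, "wx": 0, "wy": 0, "wz": 0.033}, {"x": 0.315, "y": 0.509, "z": -0.978, "wx": 0, "wy": 0, "wz": 0.31}, {"x": 0.315, "y": 0.509, "z": -0.978, "wx": 0, "wy": 0, "wz": 0.31}, {"x": 0.315, "y": 0.509, "z": -0.978, "wx": 0, "wy": 0, "wz": 0.31}, {"x": 0.315, "y": 0.509, "z": -0.978, "wx": 0, "wy": 0, "wz": 0.31}, {"x": 0.315, "y": 0.509, "z": -0.978, "wx": 0, "wy": 0, "wz": 0.31}, {"x": 0.315, "y": 0.509, "z": -0.978, "wx": 0, "wy": 0, "wz": 0.31}, {"x": 0.315, "y": 0.509, "z": -0.978, "wx": 0, "wy": 0, "wz": 0.31}, {"x": 0.315, "y": 0.509, "z": -0.978, "wx": 0, "wy": 0, "wz": 0.31}, {"x": 0.315, "y": 0.509, "z": -0.978, "wx": 0, "wy": 0, "wz": 0.31}]'

```text
t: 5.8
eef_pos: [0.4297, 0.17, 0.2]
tool_rot: [-0.0, 0.641, 0.768, -0.001]
contact_force: [-0.1, 0.4, -0.8]
gripper_width: 0.2
```

```bash
python3 look.py w2.png channel load_point wires feeder vial_a_mid
```

```text
5.8 [0.4297 0.17   0.2   ] jaw 10.338858929264301 z [-0.0019 -0.0012 -1.    ]
channel 0.69 [163.  47.] [0.2899 0.2907 0.024 ]
load_point 0.94 [289.  26.] [0.4108 0.3142 0.0789]
wires 0.98 [183.  37.] [0.3236 0.2959 0.0673]
feeder 0.65 [257.  42.] [0.381  0.3097 0.    ]
feeder 0.37 [276. 282.] [0.4486 0.0414 0.    ]
vial_a_mid 0.87 [279. 279.] [0.4511 0.0526 0.0092]
vial_a_mid 0.68 [288.  30.] [0.4102 0.3266 0.0092]
```

View pics/w2.png

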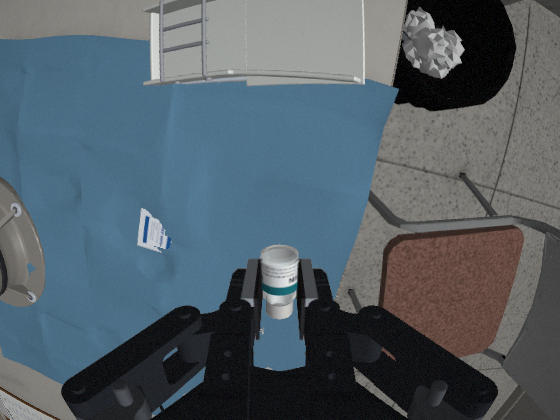

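The vial is held squarely. The feeder is at the top of the picture, with the near wall along row 82 and the wires at (183,37). I'll move closer with the slope tilt and look again.

```bash
cat >> h.py <<'E'
def chan(o,head):
    a=np.radians(head); t=np.radians(24); X=np.array([np.cos(a)*np.cos(t),np.sin(a)*np.cos(t),np.sin(t)]); Y=np.array([-np.sin(a),np.cos(a),0]); 
    return lambda x,y,z: np.array(o)+X*x+Y*y+np.cross(X,Y)*z
E
python3 - <<'E'
from h import *
C=chan([.289,.292,.024],11.3)
go((C(.13,-.1,.11).round(3),11.3,24))
E
```

```text
[0.381 0.208 0.177] 11.3 24 xyz [ 0.231 -0.207  0.115] w [-0.134  0.001 -0.006] rows>=3.4
```

Call:
jog_arm --plan '[{"x": 0.23, "y": -0.2, "z": 0.1, "wx": -0.134, "wy": 0, "wz": -0.006}, {"x": 0.23, "y": -0.2, "z": 0.1, "wx": -0.134, "wy": 0, "wz": -0.006}, {"x": 0.23, "y": -0.2, "z": 0.1, "wx": -0.134, "wy": 0, "wz": -0.006}, {"x": 0.23, "y": -0.2, "z": 0.1, "wx": -0.134, "wy": 0, "wz": -0.006}, {"x": 0.23, "y": -0.2, "z": 0.1, "wx": -0.134, "wy": 0, "wz": -0.006}, {"x": 0.23, "y": -0.2, "z": 0.1, "wx": -0.134, "wy": 0, "wz": -0.006}, {"x": 0.23, "y": -0.2, "z": 0.1, "wx": -0.134, "wy": 0, "wz": -0.006}]'

```text
t: 6.68
eef_pos: [0.3832, 0.2084, 0.1806]
tool_rot: [0.133, 0.62, 0.756, 0.159]
contact_force: [0.4, 0.5, -0.2]
gripper_width: 0.203
```

```bash
python3 look.py w3.png channel load_point wires feeder
```

```text
6.6833 [0.3832 0.2084 0.1806] jaw 11.362145587634837 z [ 0.3989  0.0752 -0.9139]
channel 0.63 [118.  95.] [0.2891 0.2871 0.024 ]
channel 0.48 [283.  82.] [0.4354 0.3218 0.024 ]
load_point 0.94 [280.  81.] [0.4084 0.3142 0.0789]
wires 0.65 [160.  86.] [0.3215 0.2961 0.0673]
feeder 0.68 [219.  87.] [0.3807 0.3072 0.    ]
```

View pics/w3.png

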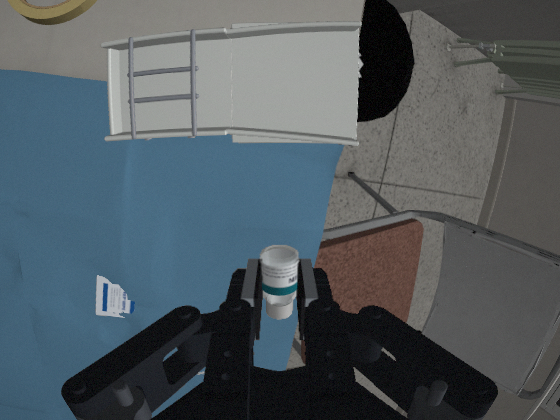

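The channel is clear in this view. The wire crossings are at (131,74), (197,69), (131,101) and (198,98). I'll fit the channel pose to these and the detected points.

Run:
```python
from h import *
from scipy.optimize import least_squares as ls
np.set_printoptions(precision=4,suppress=True)
c=cams.get_calibration("wrist")
P=[(.022,.01,.026),(.074,.01,.026),(.022,-.01,.026),(.074,-.01,.026),(0,0,0),(.135,0,0),(.194,-.043,.02),(.194,.043,.02),(.22-.1275+.003,-.037,.026)]
U=np.array([(131,74),(197,69),(131,101),(198,98),(118,95),(280,81),(357,142),(360,25),(231,137)],float)
w=np.array([1,1,1,1,.5,1,.4,.4,.4])[:,None]
f=lambda v:(w*(np.array([proj("wrist",chan([v[0],v[1],.024],v[2])(*p),c) for p in P])-U)).ravel()
s=ls(f,[.289,.292,11.3]); print(s.x); print((f(s.x).reshape(-1,2)/w).round(1))
C=chan([s.x[0],s.x[1],.024],s.x[2]); h=s.x[2]
go((C(.145,0,.07),h,24),(C(.145,0,.007),h,24))
```

```text
[ 0.2903  0.2901 11.2417]
[[-1.7  1.5]
 [-0.8 -0.3]
 [-0.7  0.9]
 [-1.2 -1.5]
 [ 1.8 -3.3]
 [ 3.3  0.9]
 [ 6.5 -0.4]
 [ 6.1  1.4]
 [-3.4 -3.8]]
[0.3923 0.3104 0.1469] 11.241700125702359 24 xyz [0.493 0.064 0.208] w [-0.     0.001  0.   ] rows>=2.6
[0.4175 0.3154 0.0894] 11.241700125702359 24 xyz [0.494 0.064 0.523] w [-0.     0.001  0.   ] rows>=1.5
```

Call:
jog_arm --plan '[{"x": 0.495, "y": 0.064, "z": 0.1, "wx": 0, "wy": 0, "wz": 0}, {"x": 0.495, "y": 0.064, "z": 0.1, "wx": 0, "wy": 0, "wz": 0}, {"x": 0.495, "y": 0.064, "z": 0.1, "wx": 0, "wy": 0, "wz": 0}, {"x": 0.495, "y": 0.064, "z": 0.1, "wx": 0, "wy": 0, "wz": 0}, {"x": 0.495, "y": 0.064, "z": 0.25, "wx": 0, "wy": 0, "wz": 0}, {"x": 0.495, "y": 0.064, "z": 0.4, "wx": 0, "wy": 0, "wz": 0}, {"x": 0.495, "y": 0.064, "z": 0.48, "wx": 0, "wy": 0, "wz": 0}, {"x": 0.495, "y": 0.064, "z": 0.51, "wx": 0, "wy": 0, "wz": 0}, {"x": 0.495, "y": 0.064, "z": 0.52, "wx": 0, "wy": 0, "wz": 0}, {"x": 0.495, "y": 0.064, "z": 0.52, "wx": 0, "wy": 0, "wz": 0}, {"x": 0.495, "y": 0.064, "z": 0.52, "wx": 0, "wy": 0, "wz": 0}]'

```text
t: 7.85
eef_pos: [0.4174, 0.3152, 0.0904]
tool_rot: [0.134, 0.621, 0.756, 0.159]
contact_force: [-0.3, 0.2, 0.2]
gripper_width: 0.201
```

Call:
jog_arm --plan '[{"x": 0, "y": 0, "z": 0, "wx": 0, "wy": 0, "wz": 0}, {"x": 0, "y": 0, "z": 0, "wx": 0, "wy": 0, "wz": 0}, {"x": 0, "y": 0, "z": 0, "wx": 0, "wy": 0, "wz": 0}, {"x": 0, "y": 0, "z": 0, "wx": 0, "wy": 0, "wz": 0}, {"x": 0, "y": 0, "z": -0.1, "wx": 0, "wy": 0, "wz": 0}, {"x": 0, "y": 0, "z": -0.3, "wx": 0, "wy": 0, "wz": 0}, {"x": 0, "y": 0, "z": -0.5, "wx": 0, "wy": 0, "wz": 0}, {"x": -0.5, "y": 0, "z": -0.5, "wx": 0, "wy": 0, "wz": 0}, {"x": -0.5, "y": 0, "z": -0.5, "wx": 0, "wy": 0, "wz": 0}, {"x": -0.5, "y": 0, "z": -0.5, "wx": 0, "wy": 0, "wz": 0}, {"x": -0.5, "y": 0, "z": -0.5, "wx": 0, "wy": 0, "wz": 0}]' --hand -0.2

```text
t: 8.77
eef_pos: [0.3968, 0.2044, 0.182]
tool_rot: [0.135, 0.623, 0.754, 0.158]
contact_force: [-0.7, -0.9, -0.6]
gripper_width: 0.403
```

```bash
python3 look.py w4.png vial_a_mid
python3 - <<'E'
from h import *
C=chan([.2903,.2901,.024],11.24); c=cams.get_calibration("wrist")
print(proj("wrist",C(.009,0,.0092),c))
for d in finder.find_in("wrist","vial_a")[:3]: print(d)
go(([.43,0,.2],-30,0),([.45,-.1,.2],-58,0))
E
```

```text
8.7667 [0.3968 0.2044 0.182 ] jaw 10.930634474572988 z [ 0.4002  0.0703 -0.9137]
vial_a_mid 0.77 [107.  86.] [0.2908 0.2912 0.0092]
vial_a_mid 0.57 [197. 364.] [ 0.4032 -0.023   0.0092]
[107.63789712  90.5066306 ]
{'bbox': [97.2, 64.4, 19.2, 47.4], 'confidence': 0.77}
{'bbox': [82.1, 9.7, 262.1, 127.4], 'confidence': 0.7}
[0.43, 0, 0.2] -30 0 xyz [-1.063 -0.004 -0.093] w [ 0.128 -0.047  0.225] rows>=6.6
[0.45, -0.1, 0.2] -58 0 xyz [-1.573 -0.003 -0.091] w [ 0.118 -0.08   0.379] rows>=3.9
```

View pics/w4.png

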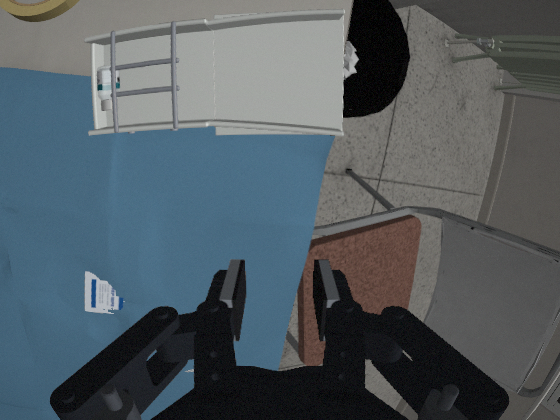

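Vial_a lies across at the stop, seen at (107,88) where (107.6,90.5) was predicted. Step 1 is done. Next is the ampoule.

Call:
jog_arm --plan '[{"x": -1, "y": 0, "z": -0.1, "wx": 0.128, "wy": -0.047, "wz": 0.225}, {"x": -1, "y": 0, "z": -0.1, "wx": 0.128, "wy": -0.047, "wz": 0.225}, {"x": -1, "y": 0, "z": -0.1, "wx": 0.128, "wy": -0.047, "wz": 0.225}, {"x": -1, "y": 0, "z": -0.1, "wx": 0.128, "wy": -0.047, "wz": 0.225}, {"x": -1, "y": 0, "z": -0.1, "wx": 0.128, "wy": -0.047, "wz": 0.225}, {"x": -1, "y": 0, "z": -0.1, "wx": 0.128, "wy": -0.047, "wz": 0.225}, {"x": -1, "y": 0, "z": -0.1, "wx": 0.128, "wy": -0.047, "wz": 0.225}, {"x": -1, "y": 0, "z": -0.1, "wx": 0.128, "wy": -0.047, "wz": 0.225}]' --hand 1

```text
t: 9.58
eef_pos: [0.4299, 0.0131, 0.2017]
tool_rot: [0.0, 0.866, 0.5, 0.0]
contact_force: [0.4, 0.3, 0.2]
gripper_width: 1.002
```

Run:
```python
from h import *
print(cur()[0],monitor.get_obs()["q"])
go(([.442,-.128,.15],-57,0))
```

```text
[0.42989737 0.01314643 0.20171155] [-0.20233725  0.10605951  0.02810763  2.14498299 -0.00334482  0.89026583
 -0.69655564]
[0.442, -0.128, 0.15] -57 0 xyz [-0.581  0.406  0.259] w [ 0.   -0.    0.15] rows>=3.8
```

Call:
jog_arm --plan '[{"x": -0.58, "y": 0.405, "z": 0.26, "wx": 0, "wy": 0, "wz": 0.15}, {"x": -0.58, "y": 0.405, "z": 0.26, "wx": 0, "wy": 0, "wz": 0.15}, {"x": -0.58, "y": 0.405, "z": 0.26, "wx": 0, "wy": 0, "wz": 0.15}, {"x": -0.58, "y": 0.405, "z": 0.26, "wx": 0, "wy": 0, "wz": 0.15}, {"x": -0.58, "y": 0.405, "z": 0.26, "wx": 0, "wy": 0, "wz": 0.15}, {"x": -0.58, "y": 0.405, "z": 0.26, "wx": 0, "wy": 0, "wz": 0.15}, {"x": -0.58, "y": 0.405, "z": 0.26, "wx": 0, "wy": 0, "wz": 0.15}]'

```text
t: 10.17
eef_pos: [0.4422, -0.1261, 0.1497]
tool_rot: [0.0, 0.958, 0.286, 0.0]
contact_force: [-0.7, 0.7, 0.6]
gripper_width: 1.0
```

```bash
python3 look.py w5.png ampoule ampoule_mid
```

```text
10.1667 [ 0.4422 -0.1261  0.1497] jaw -56.745639628845694 z [ 0.0004 -0.     -1.    ]
ampoule 0.33 [282. 196.] [ 0.443  -0.1292  0.0092]
ampoule_mid 0.62 [282. 196.] [ 0.4426 -0.1291  0.0092]
```

View pics/w5.png

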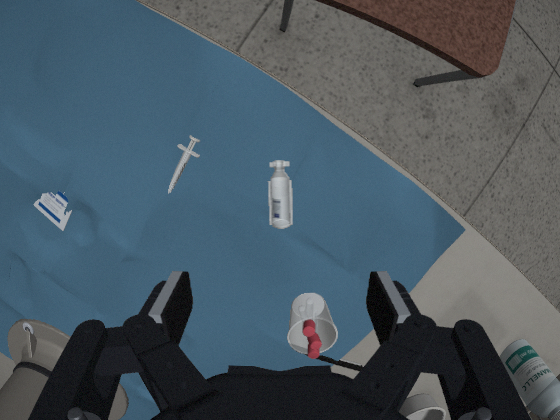

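Run:
```python
from h import *
B,E=at_z("wrist",(282,229),.0092),at_z("wrist",(279.5,160),.0092); d=E-B; a=np.degrees(np.arctan2(d[1],d[0])); print(B,E,np.linalg.norm(d),a)
m=B+d/np.linalg.norm(d)*.0305; print(m,at_z("wrist",(310,350),.0))
go(([m[0],m[1],.004],a-90,0))
```

```text
[ 0.41559034 -0.146986    0.0092    ] [ 0.46919503 -0.10900167  0.0092    ] 0.0656983422215018 35.32141729230965
[ 0.44047594 -0.12935204  0.0092    ] [ 0.29716147 -0.26622411  0.        ]
[np.float64(0.44047594331116924), np.float64(-0.12935204063412176), 0.004] -54.67858270769035 0 xyz [-0.018  0.008  0.731] w [ 0.    -0.    -0.012] rows>=3.5
```

Call:
jog_arm --plan '[{"x": -0.018, "y": 0.01, "z": 0.3, "wx": 0, "wy": 0, "wz": -0.012}, {"x": -0.018, "y": 0.01, "z": 0.3, "wx": 0, "wy": 0, "wz": -0.012}, {"x": -0.018, "y": 0.01, "z": 0.5, "wx": 0, "wy": 0, "wz": -0.012}, {"x": -0.018, "y": 0.01, "z": 0.65, "wx": 0, "wy": 0, "wz": -0.012}, {"x": -0.018, "y": 0.01, "z": 0.72, "wx": 0, "wy": 0, "wz": -0.012}, {"x": -0.018, "y": 0.01, "z": 0.725, "wx": 0, "wy": 0, "wz": -0.012}, {"x": -0.018, "y": 0.01, "z": 0.725, "wx": 0, "wy": 0, "wz": -0.012}]'

```text
t: 10.9
eef_pos: [0.4406, -0.1289, 0.0049]
tool_rot: [-0.0, 0.952, 0.305, 0.0]
contact_force: [0.5, -0.4, 0.0]
gripper_width: 0.999
```

Call:
jog_arm --plan '[{"x": 0, "y": 0, "z": 0, "wx": 0, "wy": 0, "wz": 0}, {"x": 0, "y": 0, "z": 0, "wx": 0, "wy": 0, "wz": 0}, {"x": 0, "y": 0, "z": 0, "wx": 0, "wy": 0, "wz": 0}, {"x": 0, "y": 0, "z": 0, "wx": 0, "wy": 0, "wz": 0}, {"x": 0, "y": 0, "z": 0, "wx": 0, "wy": 0, "wz": 0}, {"x": 0, "y": 0, "z": 0, "wx": 0, "wy": 0, "wz": 0}, {"x": 0, "y": 0, "z": 0, "wx": 0, "wy": 0, "wz": 0}, {"x": 0, "y": 0, "z": -0.4, "wx": 0, "wy": 0, "wz": 0}, {"x": 0, "y": 0, "z": -0.7, "wx": 0, "wy": 0, "wz": 0}, {"x": 0, "y": 0, "z": -0.9, "wx": 0, "wy": 0, "wz": 0}, {"x": 0, "y": 0, "z": -0.9, "wx": 0, "wy": 0, "wz": 0}]' --hand -1 --grip_force 25

```text
t: 11.82
eef_pos: [0.4398, -0.1291, 0.1733]
tool_rot: [-0.0, 0.952, 0.305, -0.0]
contact_force: [1.6, 0.4, -0.9]
gripper_width: 0.2
```

Run:
```python
from h import *
print(monitor.get_obs()["q"])
go(([.44,0.03,.2],-22,0))
```

```text
[-0.03704893  0.19283772  0.2104995   2.12610078 -0.0548209   0.82840542
 -0.74497882]
[0.44, 0.03, 0.2] -22 0 xyz [ 0.462 -0.647 -0.133] w [-0.     0.    -0.181] rows>=4.5
```

Call:
jog_arm --plan '[{"x": 0.46, "y": -0.65, "z": -0.13, "wx": 0, "wy": 0, "wz": -0.181}, {"x": 0.46, "y": -0.65, "z": -0.13, "wx": 0, "wy": 0, "wz": -0.181}, {"x": 0.46, "y": -0.65, "z": -0.13, "wx": 0, "wy": 0, "wz": -0.181}, {"x": 0.46, "y": -0.65, "z": -0.13, "wx": 0, "wy": 0, "wz": -0.181}, {"x": 0.46, "y": -0.65, "z": -0.13, "wx": 0, "wy": 0, "wz": -0.181}, {"x": 0.46, "y": -0.65, "z": -0.13, "wx": 0, "wy": 0, "wz": -0.181}, {"x": 0.46, "y": -0.65, "z": -0.13, "wx": 0, "wy": 0, "wz": -0.181}]'

```text
t: 12.4
eef_pos: [0.4389, 0.0296, 0.1993]
tool_rot: [-0.0, 0.829, 0.559, -0.001]
contact_force: [-0.2, 0.2, 0.2]
gripper_width: 0.199
```

Run:
```python
from h import *
print(cur()[0])
C=chan([.2903,.2901,.024],11.24)
go((C(.14,-.1,.11).round(3),11.24,24))
```

```text
[0.43894309 0.02963912 0.19925656]
[0.391 0.208 0.181] 11.24 24 xyz [ 0.736 -0.557  0.092] w [-0.13   0.039 -0.182] rows>=5.7
```

Call:
jog_arm --plan '[{"x": 0.736, "y": -0.557, "z": 0.09, "wx": -0.13, "wy": 0.039, "wz": -0.182}, {"x": 0.736, "y": -0.557, "z": 0.09, "wx": -0.13, "wy": 0.039, "wz": -0.182}, {"x": 0.736, "y": -0.557, "z": 0.09, "wx": -0.13, "wy": 0.039, "wz": -0.182}, {"x": 0.736, "y": -0.557, "z": 0.09, "wx": -0.13, "wy": 0.039, "wz": -0.182}, {"x": 0.736, "y": -0.557, "z": 0.09, "wx": -0.13, "wy": 0.039, "wz": -0.182}, {"x": 0.736, "y": -0.557, "z": 0.09, "wx": -0.13, "wy": 0.039, "wz": -0.182}, {"x": 0.736, "y": -0.557, "z": 0.09, "wx": -0.13, "wy": 0.039, "wz": -0.182}, {"x": 0.736, "y": -0.557, "z": 0.09, "wx": -0.13, "wy": 0.039, "wz": -0.182}, {"x": 0.736, "y": -0.557, "z": 0.09, "wx": -0.13, "wy": 0.039, "wz": -0.182}]'

```text
t: 13.15
eef_pos: [0.3921, 0.2066, 0.1815]
tool_rot: [0.132, 0.624, 0.754, 0.16]
contact_force: [-0.5, -0.3, -0.5]
gripper_width: 0.198
```

```bash
python3 look.py w6.png ampoule_mid ampoule
python3 - <<'E'
from h import *
C=chan([.2903,.2901,.024],11.24)
p,M=cur(); print(proj("wrist",p-M[:,2]*.0043),proj("wrist",p-M[:,2]*.0043+M[:,0]*.03),proj("wrist",p-M[:,2]*.0043-M[:,0]*.03))
go((C(.147,0,.08),11.24,24),(C(.147,0,.0075),11.24,24))
E
```

```text
13.15 [0.3921 0.2066 0.1815] jaw 10.760640140863334 z [ 0.3987  0.0775 -0.9138]
ampoule_mid 0.81 [280. 274.] [0.4892 0.1111 0.0092]
ampoule 0.81 [279. 321.] [0.5015 0.0415 0.0092]
[280.21708254 279.17777359] [280.3490905 222.9509349] [280.08756429 325.60742676]
[0.39010057 0.30993346 0.15687392] 11.24 24 xyz [0.506 0.029 0.149] w [ 0.     0.    -0.002] rows>=2.5
[0.41902337 0.31568132 0.09064188] 11.24 24 xyz [0.506 0.028 0.512] w [ 0.     0.    -0.002] rows>=1.7
```

View pics/w6.png

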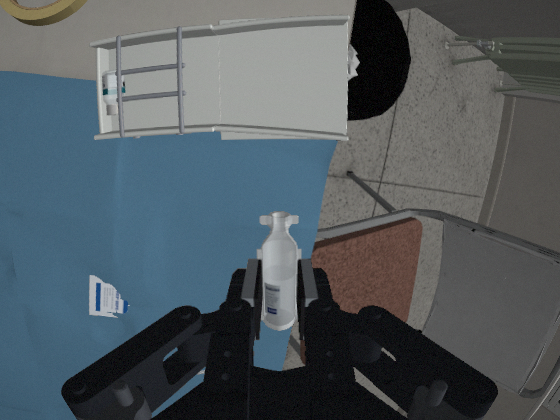

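The ampoule is held squarely and centred within about 3 mm. Vial_a is still at the stop. Placing the ampoule.

Call:
jog_arm --plan '[{"x": 0.5, "y": 0.029, "z": 0.1, "wx": 0, "wy": 0, "wz": -0.002}, {"x": 0.5, "y": 0.029, "z": 0.1, "wx": 0, "wy": 0, "wz": -0.002}, {"x": 0.5, "y": 0.029, "z": 0.1, "wx": 0, "wy": 0, "wz": -0.002}, {"x": 0.5, "y": 0.029, "z": 0.1, "wx": 0, "wy": 0, "wz": -0.002}, {"x": 0.5, "y": 0.029, "z": 0.25, "wx": 0, "wy": 0, "wz": -0.002}, {"x": 0.5, "y": 0.029, "z": 0.4, "wx": 0, "wy": 0, "wz": -0.002}, {"x": 0.5, "y": 0.029, "z": 0.48, "wx": 0, "wy": 0, "wz": -0.002}, {"x": 0.5, "y": 0.029, "z": 0.51, "wx": 0, "wy": 0, "wz": -0.002}, {"x": 0.5, "y": 0.029, "z": 0.51, "wx": 0, "wy": 0, "wz": -0.002}, {"x": 0.5, "y": 0.029, "z": 0.51, "wx": 0, "wy": 0, "wz": -0.002}, {"x": 0.5, "y": 0.029, "z": 0.51, "wx": 0, "wy": 0, "wz": -0.002}]'

```text
t: 14.22
eef_pos: [0.4197, 0.3139, 0.0914]
tool_rot: [0.133, 0.621, 0.756, 0.161]
contact_force: [-0.5, 1.0, -0.2]
gripper_width: 0.2
```

Call:
jog_arm --plan '[{"x": 0, "y": 0, "z": 0, "wx": 0, "wy": 0, "wz": 0}, {"x": 0, "y": 0, "z": 0, "wx": 0, "wy": 0, "wz": 0}, {"x": 0, "y": 0, "z": 0, "wx": 0, "wy": 0, "wz": 0}, {"x": 0, "y": 0, "z": 0, "wx": 0, "wy": 0, "wz": 0}, {"x": 0, "y": 0, "z": -0.1, "wx": 0, "wy": 0, "wz": 0}, {"x": 0, "y": 0, "z": -0.3, "wx": 0, "wy": 0, "wz": 0}, {"x": 0, "y": 0, "z": -0.5, "wx": 0, "wy": 0, "wz": 0}, {"x": -0.5, "y": 0, "z": -0.5, "wx": 0, "wy": 0, "wz": 0}, {"x": -0.5, "y": 0, "z": -0.5, "wx": 0, "wy": 0, "wz": 0}, {"x": -0.5, "y": 0, "z": -0.5, "wx": 0, "wy": 0, "wz": 0}, {"x": -0.5, "y": 0, "z": -0.5, "wx": 0, "wy": 0, "wz": 0}]' --hand -0.2

```text
t: 15.13
eef_pos: [0.3991, 0.2029, 0.1826]
tool_rot: [0.134, 0.623, 0.754, 0.159]
contact_force: [-0.2, -0.7, -0.5]
gripper_width: 0.399
```

```bash
python3 look.py w7.png ampoule_mid vial_a_mid
python3 - <<'E'
from h import *
C=chan([.2903,.2901,.024],11.24); c=cams.get_calibration("wrist")
print(proj("wrist",C(.009,0,.0092),c),proj("wrist",C(.028,0,.0092),c))
for t in("ampoule","vial_a"):
  for d in finder.find_in("wrist",t)[:2]: print(t,d)
go(([.43,0,.2],0,0))
E
```

```text
15.1333 [0.3991 0.2029 0.1826] jaw 10.866138546492621 z [ 0.4001  0.0735 -0.9135]
ampoule_mid 0.71 [127.  84.] [0.3107 0.2935 0.0092]
vial_a_mid 0.57 [139.  80.] [0.3213 0.2988 0.0092]
vial_a_mid 0.55 [105.  86.] [0.2912 0.2905 0.0092]
[105.36915449  90.27238766] [125.72221568  87.51264435]
ampoule {'bbox': [117.1, 46.5, 21.3, 75.5], 'confidence': 0.55}
ampoule {'bbox': [83.1, 4.2, 258.7, 131.9], 'confidence': 0.16}
vial_a {'bbox': [94.9, 64.8, 17.8, 45.4], 'confidence': 0.91}
[0.43, 0, 0.2] 0 0 xyz [-1.057 -0.013 -0.099] w [ 0.133 -0.013  0.062] rows>=5.1
```

View pics/w7.png

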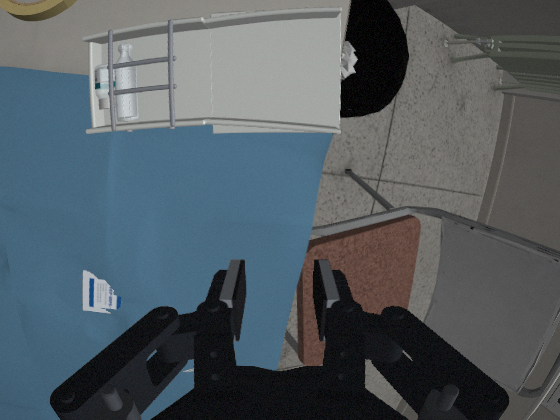

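The ampoule rests second, at (126,84) where (125.7,87.5) was predicted, and vial_a is still first. Next is vial_b.

Call:
jog_arm --plan '[{"x": -1, "y": 0, "z": -0.1, "wx": 0.128, "wy": -0.047, "wz": 0.225}, {"x": -1, "y": 0, "z": -0.1, "wx": 0.128, "wy": -0.047, "wz": 0.225}, {"x": -1, "y": 0, "z": -0.1, "wx": 0.128, "wy": -0.047, "wz": 0.225}, {"x": -1, "y": 0, "z": -0.1, "wx": 0.128, "wy": -0.047, "wz": 0.225}, {"x": -1, "y": 0, "z": -0.1, "wx": 0.128, "wy": -0.047, "wz": 0.225}, {"x": -1, "y": 0, "z": -0.1, "wx": 0.128, "wy": -0.047, "wz": 0.225}, {"x": -1, "y": 0, "z": -0.1, "wx": 0.128, "wy": -0.047, "wz": 0.225}, {"x": -1, "y": 0, "z": -0.1, "wx": 0.128, "wy": -0.047, "wz": 0.225}]' --hand 0.3

```text
t: 16.05
eef_pos: [0.4322, 0.0121, 0.2013]
tool_rot: [-0.001, 0.866, 0.5, 0.0]
contact_force: [1.2, 0.4, 0.8]
gripper_width: 0.649
```

Run:
```python
from h import *
print(cur()[0])
go(([.435,-.17,.2],-60,0))
```

```text
[0.432184   0.01213963 0.20127557]
[0.435, -0.17, 0.2] -60 0 xyz [-0.782  0.467  0.004] w [-0.001 -0.     0.167] rows>=4.4
```

Call:
jog_arm --plan '[{"x": -0.78, "y": 0.467, "z": 0, "wx": 0, "wy": 0, "wz": 0.167}, {"x": -0.78, "y": 0.467, "z": 0, "wx": 0, "wy": 0, "wz": 0.167}, {"x": -0.78, "y": 0.467, "z": 0, "wx": 0, "wy": 0, "wz": 0.167}, {"x": -0.78, "y": 0.467, "z": 0, "wx": 0, "wy": 0, "wz": 0.167}, {"x": -0.78, "y": 0.467, "z": 0, "wx": 0, "wy": 0, "wz": 0.167}, {"x": -0.78, "y": 0.467, "z": 0, "wx": 0, "wy": 0, "wz": 0.167}]'

```text
t: 16.55
eef_pos: [0.4349, -0.1728, 0.2006]
tool_rot: [-0.0, 0.966, 0.257, 0.0]
contact_force: [-0.8, 0.2, 0.0]
gripper_width: 0.652
```

Run:
```python
from h import *
print(cur()[0])
go(([.392,-.33,.16],-90,0))
```

```text
[ 0.43494307 -0.17283344  0.20060911]
[0.392, -0.33, 0.16] -90 0 xyz [-0.577  0.575  0.203] w [-0.    -0.     0.166] rows>=4.2
```

Call:
jog_arm --plan '[{"x": -0.577, "y": 0.575, "z": 0.0, "wx": 0, "wy": 0, "wz": 0.166}, {"x": -0.577, "y": 0.575, "z": 0.0, "wx": 0, "wy": 0, "wz": 0.166}, {"x": -0.577, "y": 0.575, "z": 0.0, "wx": 0, "wy": 0, "wz": 0.166}, {"x": -0.577, "y": 0.575, "z": 0.2, "wx": 0, "wy": 0, "wz": 0.166}, {"x": -0.577, "y": 0.575, "z": 0.2, "wx": 0, "wy": 0, "wz": 0.166}, {"x": -0.577, "y": 0.575, "z": 0.2, "wx": 0, "wy": 0, "wz": 0.166}, {"x": -0.577, "y": 0.575, "z": 0.2, "wx": 0, "wy": 0, "wz": 0.166}]'

```text
t: 17.13
eef_pos: [0.3923, -0.3279, 0.1596]
tool_rot: [-0.001, 1.0, 0.002, -0.001]
contact_force: [-0.3, 0.8, 0.0]
gripper_width: 0.652
```

```bash
python3 look.py w8.png vial_b vial_b_mid sample_cup pen
```

```text
17.1333 [ 0.3923 -0.3279  0.1596] jaw -89.8060699767595 z [-0.0019  0.0023 -1.    ]
vial_b 0.83 [282. 214.] [ 0.3698 -0.3301  0.0092]
vial_b_mid 0.94 [281. 195.] [ 0.3887 -0.329   0.0092]
sample_cup 0.56 [180. 223.] [ 0.359  -0.2283  0.0092]
pen 0.77 [231. 275.] [ 0.3012 -0.2772  0.0092]
```

View pics/w8.png

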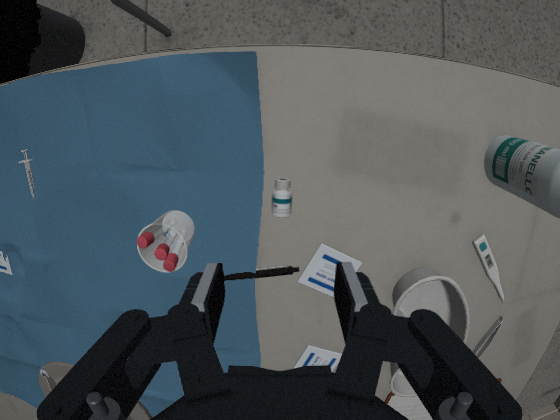

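Vial_b is at (282,197), square to the jaws, with its base end towards the robot. The finder gives its middle as (0.388, -0.329). Grasping it.

Call:
jog_arm --plan '[{"x": -0.02, "y": 0.006, "z": 0.3, "wx": 0, "wy": 0, "wz": 0}, {"x": -0.02, "y": 0.006, "z": 0.3, "wx": 0, "wy": 0, "wz": 0}, {"x": -0.02, "y": 0.006, "z": 0.5, "wx": 0, "wy": 0, "wz": 0}, {"x": -0.02, "y": 0.006, "z": 0.68, "wx": 0, "wy": 0, "wz": 0}, {"x": -0.02, "y": 0.006, "z": 0.76, "wx": 0, "wy": 0, "wz": 0}, {"x": -0.02, "y": 0.006, "z": 0.773, "wx": 0, "wy": 0, "wz": 0}, {"x": -0.02, "y": 0.006, "z": 0.773, "wx": 0, "wy": 0, "wz": 0}]'

```text
t: 17.97
eef_pos: [0.3897, -0.329, 0.0063]
tool_rot: [-0.001, 1.0, 0.002, 0.0]
contact_force: [0.3, -0.9, 0.4]
gripper_width: 0.651
```

Call:
jog_arm --plan '[{"x": 0, "y": 0, "z": 0, "wx": 0, "wy": 0, "wz": 0}, {"x": 0, "y": 0, "z": 0, "wx": 0, "wy": 0, "wz": 0}, {"x": 0, "y": 0, "z": 0, "wx": 0, "wy": 0, "wz": 0}, {"x": 0, "y": 0, "z": 0, "wx": 0, "wy": 0, "wz": 0}, {"x": 0, "y": 0, "z": 0, "wx": 0, "wy": 0, "wz": 0}, {"x": 0, "y": 0, "z": 0, "wx": 0, "wy": 0, "wz": 0}, {"x": 0, "y": 0, "z": 0, "wx": 0, "wy": 0, "wz": 0}, {"x": 0, "y": 0, "z": -0.4, "wx": 0, "wy": 0, "wz": 0}, {"x": 0, "y": 0, "z": -0.7, "wx": 0, "wy": 0, "wz": 0}, {"x": 0, "y": 0, "z": -0.98, "wx": 0, "wy": 0, "wz": 0}, {"x": 0, "y": 0, "z": -0.98, "wx": 0, "wy": 0, "wz": 0}]' --hand -1 --grip_force 25

```text
t: 18.88
eef_pos: [0.389, -0.3292, 0.1753]
tool_rot: [-0.001, 1.0, 0.002, 0.0]
contact_force: [1.4, -0.1, -1.0]
gripper_width: 0.2
```

Run:
```python
from h import *
go(([.44,-.14,.2],-60,0))
```

```text
[0.44, -0.14, 0.2] -60 0 xyz [ 0.258 -0.945 -0.122] w [-0.    -0.    -0.166] rows>=4.7
```

Call:
jog_arm --plan '[{"x": 0.258, "y": -0.945, "z": -0.12, "wx": 0, "wy": 0, "wz": -0.166}, {"x": 0.258, "y": -0.945, "z": -0.12, "wx": 0, "wy": 0, "wz": -0.166}, {"x": 0.258, "y": -0.945, "z": -0.12, "wx": 0, "wy": 0, "wz": -0.166}, {"x": 0.258, "y": -0.945, "z": -0.12, "wx": 0, "wy": 0, "wz": -0.166}, {"x": 0.258, "y": -0.945, "z": -0.12, "wx": 0, "wy": 0, "wz": -0.166}, {"x": 0.258, "y": -0.945, "z": -0.12, "wx": 0, "wy": 0, "wz": -0.166}, {"x": 0.258, "y": -0.945, "z": -0.12, "wx": 0, "wy": 0, "wz": -0.166}]'

```text
t: 19.47
eef_pos: [0.4406, -0.1385, 0.2004]
tool_rot: [-0.001, 0.965, 0.261, 0.001]
contact_force: [0.1, -0.1, 0.1]
gripper_width: 0.2
```

Run:
```python
from h import *
go(([.44,.03,.2],-22,0))
```

```text
[0.44, 0.03, 0.2] -22 0 xyz [ 0.422 -0.729  0.003] w [ 0.    -0.001 -0.21 ] rows>=5.3
```

Call:
jog_arm --plan '[{"x": 0.422, "y": -0.729, "z": 0, "wx": 0, "wy": 0, "wz": -0.21}, {"x": 0.422, "y": -0.729, "z": 0, "wx": 0, "wy": 0, "wz": -0.21}, {"x": 0.422, "y": -0.729, "z": 0, "wx": 0, "wy": 0, "wz": -0.21}, {"x": 0.422, "y": -0.729, "z": 0, "wx": 0, "wy": 0, "wz": -0.21}, {"x": 0.422, "y": -0.729, "z": 0, "wx": 0, "wy": 0, "wz": -0.21}, {"x": 0.422, "y": -0.729, "z": 0, "wx": 0, "wy": 0, "wz": -0.21}, {"x": 0.422, "y": -0.729, "z": 0, "wx": 0, "wy": 0, "wz": -0.21}]'

```text
t: 20.05
eef_pos: [0.4399, 0.029, 0.2008]
tool_rot: [0.0, 0.829, 0.56, 0.001]
contact_force: [1.0, -0.2, -0.2]
gripper_width: 0.204
```

Run:
```python
from h import *
C=chan([.2903,.2901,.024],11.24)
go((C(.14,-.1,.11).round(3),11.24,24))
```

```text
[0.391 0.208 0.181] 11.24 24 xyz [ 0.739 -0.561  0.099] w [-0.129  0.038 -0.181] rows>=5.7
```

Call:
jog_arm --plan '[{"x": 0.739, "y": -0.561, "z": 0.099, "wx": -0.129, "wy": 0.038, "wz": -0.181}, {"x": 0.739, "y": -0.561, "z": 0.099, "wx": -0.129, "wy": 0.038, "wz": -0.181}, {"x": 0.739, "y": -0.561, "z": 0.099, "wx": -0.129, "wy": 0.038, "wz": -0.181}, {"x": 0.739, "y": -0.561, "z": 0.099, "wx": -0.129, "wy": 0.038, "wz": -0.181}, {"x": 0.739, "y": -0.561, "z": 0.099, "wx": -0.129, "wy": 0.038, "wz": -0.181}, {"x": 0.739, "y": -0.561, "z": 0.099, "wx": -0.129, "wy": 0.038, "wz": -0.181}, {"x": 0.739, "y": -0.561, "z": 0.099, "wx": -0.129, "wy": 0.038, "wz": -0.181}, {"x": 0.739, "y": -0.561, "z": 0.099, "wx": -0.129, "wy": 0.038, "wz": -0.181}, {"x": 0.739, "y": -0.561, "z": 0.099, "wx": -0.129, "wy": 0.038, "wz": -0.181}]'

```text
t: 20.8
eef_pos: [0.3922, 0.2067, 0.1814]
tool_rot: [0.132, 0.624, 0.754, 0.16]
contact_force: [0.1, -0.3, 0.6]
gripper_width: 0.197
```

```bash
python3 look.py w9.png vial_b_mid
python3 - <<'E'
from h import *
C=chan([.2903,.2901,.024],11.24)
go((C(.147,0,.0075),11.24,24))
E
```

```text
20.8 [0.3922 0.2067 0.1814] jaw 10.75658985135661 z [ 0.3992  0.0768 -0.9136]
vial_b_mid 0.67 [279. 283.] [0.4909 0.0989 0.0092]
[0.41902337 0.31568132 0.09064188] 11.24 24 xyz [0.507 0.028 0.51 ] w [ 0.     0.001 -0.002] rows>=3.5
```

The finder sees the vial in the jaws at (279,283), as for the first vial. Placing it the same way.

Call:
jog_arm --plan '[{"x": 0.505, "y": 0.029, "z": 0.1, "wx": 0, "wy": 0, "wz": -0.002}, {"x": 0.505, "y": 0.029, "z": 0.1, "wx": 0, "wy": 0, "wz": -0.002}, {"x": 0.505, "y": 0.029, "z": 0.1, "wx": 0, "wy": 0, "wz": -0.002}, {"x": 0.505, "y": 0.029, "z": 0.1, "wx": 0, "wy": 0, "wz": -0.002}, {"x": 0.505, "y": 0.029, "z": 0.25, "wx": 0, "wy": 0, "wz": -0.002}, {"x": 0.505, "y": 0.029, "z": 0.4, "wx": 0, "wy": 0, "wz": -0.002}, {"x": 0.505, "y": 0.029, "z": 0.48, "wx": 0, "wy": 0, "wz": -0.002}, {"x": 0.505, "y": 0.029, "z": 0.51, "wx": 0, "wy": 0, "wz": -0.002}, {"x": 0.505, "y": 0.029, "z": 0.51, "wx": 0, "wy": 0, "wz": -0.002}, {"x": 0.505, "y": 0.029, "z": 0.51, "wx": 0, "wy": 0, "wz": -0.002}, {"x": 0.505, "y": 0.029, "z": 0.51, "wx": 0, "wy": 0, "wz": -0.002}]'

```text
t: 21.82
eef_pos: [0.4202, 0.3142, 0.0909]
tool_rot: [0.133, 0.622, 0.755, 0.16]
contact_force: [0.8, 0.2, -0.2]
gripper_width: 0.198
```

Call:
jog_arm --plan '[{"x": 0, "y": 0, "z": 0, "wx": 0, "wy": 0, "wz": 0}, {"x": 0, "y": 0, "z": 0, "wx": 0, "wy": 0, "wz": 0}, {"x": 0, "y": 0, "z": 0, "wx": 0, "wy": 0, "wz": 0}, {"x": 0, "y": 0, "z": 0, "wx": 0, "wy": 0, "wz": 0}, {"x": 0, "y": 0, "z": -0.1, "wx": 0, "wy": 0, "wz": 0}, {"x": 0, "y": 0, "z": -0.3, "wx": 0, "wy": 0, "wz": 0}, {"x": 0, "y": 0, "z": -0.5, "wx": 0, "wy": 0, "wz": 0}, {"x": -0.5, "y": 0, "z": -0.5, "wx": 0, "wy": 0, "wz": 0}, {"x": -0.5, "y": 0, "z": -0.5, "wx": 0, "wy": 0, "wz": 0}, {"x": -0.5, "y": 0, "z": -0.5, "wx": 0, "wy": 0, "wz": 0}, {"x": -0.5, "y": 0, "z": -0.5, "wx": 0, "wy": 0, "wz": 0}, {"x": -0.5, "y": 0, "z": -0.5, "wx": 0, "wy": 0, "wz": 0}]' --hand -0.2

```text
t: 22.82
eef_pos: [0.3995, 0.2074, 0.1828]
tool_rot: [0.133, 0.623, 0.754, 0.16]
contact_force: [-0.8, 0.4, 0.4]
gripper_width: 0.401
```

```bash
python3 look.py w10.png vial_a_mid ampoule_mid
python3 - <<'E'
from h import *
C=chan([.2903,.2901,.024],11.24); c=cams.get_calibration("wrist")
print([proj("wrist",C(x,0,.0092),c).round(1) for x in (.009,.028,.046)])
for d in finder.find_in("wrist","vial_a")[:3]: print(d)
E
```

```text
22.8167 [0.3995 0.2074 0.1828] jaw 10.927933966635418 z [ 0.4009  0.0755 -0.913 ]
vial_a_mid 0.71 [103.  91.] [0.2905 0.2902 0.0092]
vial_a_mid 0.41 [146. 110.] [0.3324 0.2764 0.0092]
ampoule_mid 0.71 [124.  87.] [0.3093 0.295  0.0092]
ampoule_mid 0.65 [196. 366.] [ 0.4041 -0.0226  0.0092]
[array([105. ,  91.5]), array([125.4,  88.8]), array([145.9,  86.4])]
{'bbox': [134.6, 67.3, 21.3, 49.4], 'confidence': 0.77}
{'bbox': [95.4, 70.6, 11.7, 44.7], 'confidence': 0.71}
{'bbox': [79.8, 12.5, 259.5, 128.7], 'confidence': 0.18}
```

View pics/w10.png

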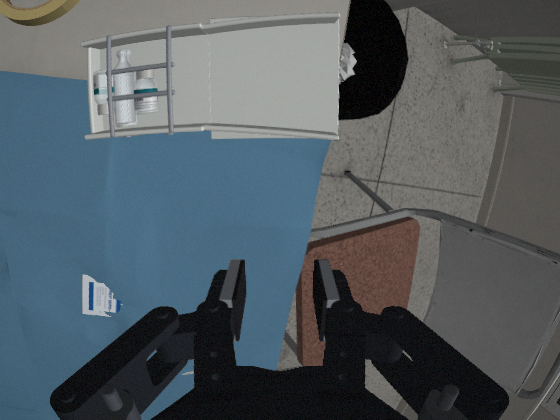

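All three lie in order at x pixels of about 103, 124 and 145, against 105, 125 and 146 predicted. A short wait to let them settle, then I'll hand in.

Call:
jog_arm --plan '[{"x": 0, "y": 0, "z": 0, "wx": 0, "wy": 0, "wz": 0}, {"x": 0, "y": 0, "z": 0, "wx": 0, "wy": 0, "wz": 0}, {"x": 0, "y": 0, "z": 0, "wx": 0, "wy": 0, "wz": 0}, {"x": 0, "y": 0, "z": 0, "wx": 0, "wy": 0, "wz": 0}, {"x": 0, "y": 0, "z": 0, "wx": 0, "wy": 0, "wz": 0}, {"x": 0, "y": 0, "z": 0, "wx": 0, "wy": 0, "wz": 0}]'

```text
t: 23.52
eef_pos: [0.3992, 0.2099, 0.1825]
tool_rot: [0.133, 0.621, 0.756, 0.16]
contact_force: [-0.5, 1.1, -0.1]
gripper_width: 0.398
```

```bash
python3 -c "
from h import *
snap('wrist')
print([(d['confidence'],d['bbox']) for d in finder.find_in('wrist','vial_a')[:2]]); print(bot.hand_in())"
```

```text
[(0.89, [96.1, 73.6, 10.6, 43.5]), (0.83, [133.1, 70.2, 24.5, 48.0])]
the job is handed in; nothing more can be done
None
```

The dispenser is loaded in the order drug, flush, drug: vial_a against the end stop, then the ampoule, then vial_b. I handed the job in at about 23.6 s of the 64 s allowed; the hand-in gives no verdict.

- **Final positions:** the last viewed picture shows all three lying across the channel at image columns of about 103, 124 and 145. My fitted channel pose predicted 105, 125 and 146. After a 0.5 s wait the finder put both vials in the same places; I did not re-check the ampoule then.
- **Robot:** the gripper was clear of everything, with only about 1 N of sensor noise. The highest force I saw was about 9.5 N, at the end of the move that closed on vial_a.
- **Bystanders:** I never touched the cup, syringe or pen. They looked unmoved in the last picture that showed them, taken before I grasped vial_b, and I did not image them again afterwards.
- **Disagreements:** the first move call was refused because it left out zero-valued keys, and nothing moved. The channel fit left up to about 6 px error at the high end, but only 1–3 px where the queue rests. The finder also gave some low-confidence false hits, which I ignored after checking the pictures.

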